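# Ready the ball mill: clamp the grinding vessel, gather the grinding balls

## Robot

A 7-joint arm with a two-finger parallel gripper is mounted at the origin on the work surface. World frame = base frame: x ahead of the robot, y to its left, z up, the work surface at z = 0. Lengths are in m, angles in rad, forces in N, time in s.
With the tool pointing down it reaches from about 0.4 to 0.85 m from the base axis. Payload 4.5 kg.
Tool frame: the origin (TCP) lies at the centre of the arm's flange, where the gripper is bolted on; the fingertips stand nose_length ahead of it and the grasp point (between the pads) lies 147 mm ahead of it (nose_length is the distance from the TCP to the fingertips, in m); z points along the fingers, y is the line along which they close (so a half turn about z gives the same grasp; the last joint's range is limited). The gripper opens to 88 mm and grips with 3 to 60 N. Pads are 18 mm wide; open, the fingers measure 123 mm over their backs; the gripper's body (75 mm by 187 mm) begins 45 mm behind the grasp point.
Start: joints at [-1.23, 0.689, -0.195, 1.565, 0.157, 0.902, -0.215], TCP at [0.189, 0.596, 0.405] pointing down, gripper open.
Joint ranges: [-3.01, 3.01], [-0.46, 2.08], [-1.47, 1.51], [0.13, 2.56], [-1, 4.14], [0.04, 2.09], [-2.66, 2.66]. Speed limits (rad/s): [2.57, 2.57, 3.14, 3.14, 3.14, 3.14, 3.14].

## Interface

Orientations are given as a unit quaternion [x, y, z, w].
In Python, from plant import * gives the robot as it stands.
- The arm moves only by the tool play_rows, never from a script. Its argument "rows" is a list that holds one entry, the list of rows, each a list of 6 numbers: the shift along the tool's x, y, z normalised to -1 to 1, where 1 is 0.5 m, then the turn, a rotation vector about the tool's x, y, z normalised to -1 to 1, where 1 is 0.5 rad. A call has 1 to 20 rows; each row is the pose to reach, as a shift and turn from the pose commanded when the call began, along the tool's axes at that moment; what a row does not reach only later rows make up. A row lasts 1/12 s, in which the tool goes at most 41.7 mm and 7.16 degrees, less where a joint would pass 70% of its speed; a pose out of reach is approached as far as the arm can. A call with a number of a shift or a turn outside -1 to 1 is refused whole. A call with a gripper value outside its range is refused whole. "claw" is the closure, from 0 (fully open) to 1 (shut), set as the call begins (left out, the last holds). The fingers move at their own pace and stop on an object; "squeeze" is the grip in N (left out, the last holds). Time passes only in rows, so rows that repeat a pose let the fingers close. It gives the time, the measured TCP pose, the force, the opening and the grip force at its end, in the units of the state.
- get_state(): the state, without advancing time (a new reading comes with each control period).
- snapshot(name): name is "scene" or "side" or "wrist"; returns a dict with "pixels" (480x640x3 uint8, blue, green, red), "camera_matrix" (3x3 intrinsics, pixels), "dist_coeffs" ([k1, k2, p1, p2, k3] as OpenCV has them; the pictures are not rectified), "world_to_cam" (4x4, takes a point from world to camera coordinates); the wrist camera has in their place "mount" (4x4, takes a point from camera to tool coordinates, whose origin is the TCP and whose axes are the flange's). Camera axes: x right, y down, z forward; pixel columns grow to the right and rows downward; lengths in m; the calibration is good to about 2 mm. A picture is of the moment at which its call begins: read the wrist's pose just before it. There is no depth.
- finish_job(): hands the job in; it is judged then, once.
The state is a dict: "clock": time; "q": joint angles; "qd": joint speeds; "joint_torque": joint torques, N m; "tool_pos": TCP position; "eef_rot": TCP orientation; "contact_force": force on the tool from outside, world axes, zero at the start; "moment": the same for the moment, N m; "opening": opening from 0.0 (shut) to 1.0 (fully open); "finger_force": force on a finger pad.
Only numpy, scipy, OpenCV 4.12 (cv2) and the standard library are available. Lean on these libraries where they do the work, as an engineer would, in place of code of your own. Each camera call takes 0.05 s, during which the arm holds its last target. There are 200 camera calls.

## Task

Get the grinding kit ready: stand the square steel grinding vessel upright and fully home in the pocket of the clamp stand, and swing the clamp lever shut over it. Then lift the white ball tray by its overhead handle, well clear of the bench, tilt it until all four loose balls have gathered in the corner with the pouring lip, and finish holding it up like that, tilted and still, without putting it down or letting go. Keep the balls in the tray and leave the other things on the bench where they are.

Things in the scene. Friction and masses are not known exactly. Their poses are not given: they have to be found in the camera images.
- vessel: grinding vessel: plain steel block, 40 x 40 mm square and 60 mm tall with a dark line round it and a round cap flush in its top, about 0.35 kg. Origin at the centre of its underside, z up. It starts standing upright on the bench. Any of the four quarter turns fits the pocket.
- stand: clamp stand fixed to the bench, turned up to 0.35 rad: white base 100 x 150 x 12 mm; on it an aluminium block 80 x 80 mm, top 32 mm above the bench, with a square pocket 46 x 46 mm, 20 mm deep, sides along the stand's x and y. Origin on the bench under the pocket's centre. The vessel fully home has its top 72 mm above the bench. The lever's pivot post (26 mm) stands 65 mm along +y, 87 mm high.
- pocket (a point): centre of the pocket's floor, 12 mm above the bench; axes as the stand's
- lever (a joint): angle of the clamp lever (rad) about the upright pivot: 0 = shut, arm over the pocket's centre, pointing to the stand's -y; grows as the arm swings out towards the stand's -x (pi/2: along -x), stop at 1.9. Starts open, 1.4 to 1.8, and stays where left (about 1 N at the knob moves it). The arm's underside is 76 mm above the bench, 4 mm over the seated vessel.
- lever_hinge (a point): point on the lever's pivot axis, 75 mm above the bench; axes as the stand's
- lever_knob (a point): top of the upright black pin at the free end of the lever, 85 mm from the pivot axis; the pin is 14 mm thick and stands from 86 mm (top of the 10 mm thick, 14 mm wide steel arm) up to 110 mm above the bench
- tray: white plastic ball tray, open on top, 170 x 120 mm outside (its x and y), walls 42 mm high, 4 mm thick, floor 4 mm, about 0.28 kg empty. Origin at the centre of its underside, z up. Turned any way round; tray and stand may be left and right or swapped. A straight handle bar runs along its x over its middle.
- handle (a point): centre of the tray's handle bar, 100 mm above the tray's underside; the bar is 14 mm wide (along the tray's y), 20 mm high, 170 mm long, with 48 mm free under it down to the rim, carried by an upright at each end; axes as the tray's
- lip_corner (a point): inner corner of the tray's floor under the pouring lip, at the tray's +x +y corner (81, 56 mm from the centre, 4 mm above the underside); the lip is a small V-shaped spout that juts out some 30 mm from the rim at that corner only
- ball0_center (a point): centre of a loose steel grinding ball, 16 mm across, 17 g, in the tray; it rolls freely
- ball1_center (a point): centre of another such ball in the tray
- ball2_center (a point): centre of another such ball in the tray
- ball3_center (a point): centre of another such ball in the tray
- petri: bystander: covered glass dish, 95 mm across, 17 mm high; origin under its centre
- jar: bystander: small amber jar, 36 mm across, 50 mm high; origin under its centre
- marker: bystander: marker pen lying flat, about 125 mm long, 16 mm thick; origin under its middle
- spatula: bystander: steel spatula lying flat, 180 mm long
- beaker: bystander: glass beaker, 64 mm across, 85 mm high; origin under its centre
There are look-alikes about, which are no part of the job. What is shaped like the vessel but blue or purple is not meant.

How it is judged:
By the outcome, as a careful person would: the job done as asked, in the order asked, and still so for the second after the job is handed in, while the arm keeps its last pose, push and grip.
It also fails if it takes over 64 s, if anything falls off the work surface, if the arm or the gripper's body presses on something with over 40 N, if the wrist force passes 120 N, or if a joint passes its speed limit or range.

## Working session

There is one attempt and no reset: what is moved stays moved. The work goes in short steps, Python scripts to look and compute and a tool call to move; the robot and the scene stay as the last step left them, time stands still between calls to the robot, and variables do not carry over. Pictures are saved under pics/ and viewed, at most 10 in all, crops included, and the job is handed in when it is done.

Besides the shell and the picture viewer there is one more tool, called after "Call:" as name(argument=value, ...) on one line, values as JSON. play_rows: Moves the arm, as the interface text tells. Its arguments: {"type":"object","properties":{"rows":{"type":"array"},"claw":{"type":"number"},"squeeze":{"type":"number"}},"required":["rows"]}

```bash
ls; mkdir -p pics; python3 - <<'E'
from plant import *
import cv2, numpy as np
print(get_state())
a=[]
for n in ("scene","side","wrist"):
    s=snapshot(n); cv2.imwrite(f"pics/{n}0.png",s["pixels"])
    print(n,np.round(s["camera_matrix"],1).tolist(),np.round(s["dist_coeffs"],3).tolist(),np.round(s.get("world_to_cam",s.get("mount")),4).tolist())
import plant; print([x for x in dir(plant) if x[0]!='_'])
E
```

```text
pics
{'clock': 0.0, 'q': array([-1.2302044 ,  0.68999551, -0.1945443 ,  1.56634024,  0.15729414,
        0.90253345, -0.21510428]), 'qd': array([ 5.08300129e-04, -2.78716470e-05,  6.63058976e-05, -2.44613679e-03,
       -1.28832460e-03,  2.58613015e-04, -3.41755817e-04]), 'joint_torque': array([ 4.90088787e-04, -5.27565622e+01, -1.26695998e+00, -1.53433228e+01,
       -5.27062488e-02,  6.53696770e-03,  1.76340864e-04]), 'tool_pos': array([0.18866444, 0.59549458, 0.40390435]), 'eef_rot': array([ 1.52745895e-01,  9.88265048e-01, -9.37629786e-04, -8.58821684e-05]), 'contact_force': array([-0.600741 , -0.4155723, -0.4912539]), 'moment': array([ 0.05844955, -0.00961491,  0.0191402 ]), 'finger_force': 0.0, 'opening': 1.0032082637599724}
scene [[452.2, 0.0, 323.4], [0.0, 452.2, 239.8], [0.0, 0.0, 1.0]] [-0.059, 0.0, 0.0, 0.0, 0.0] [[-0.0321, 0.9994, 0.0111, 0.0227], [0.6622, 0.0295, -0.7487, -0.3071], [-0.7486, -0.0167, -0.6628, 1.3426], [0.0, 0.0, 0.0, 1.0]]
side [[482.8, 0.0, 314.1], [0.0, 482.8, 239.5], [0.0, 0.0, 1.0]] [-0.062, 0.0, 0.0, 0.0, 0.0] [[0.9875, -0.1573, 0.0022, -0.584], [-0.1167, -0.7416, -0.6606, 0.1298], [0.1056, 0.6522, -0.7507, 0.8703], [0.0, 0.0, 0.0, 1.0]]
wrist [[338.6, 0.0, 321.6], [0.0, 338.6, 240.0], [0.0, 0.0, 1.0]] [-0.066, 0.0, 0.0, 0.0, 0.0] [[-0.0007, -0.9587, -0.2845, 0.0735], [1.0, -0.0003, -0.0014, 0.0004], [0.0013, -0.2845, 0.9587, 0.0205], [0.0, 0.0, 0.0, 1.0]]
['Unreachable', 'finish_job', 'get_state', 'nose_length', 'snapshot']
```

View pics/scene0.png

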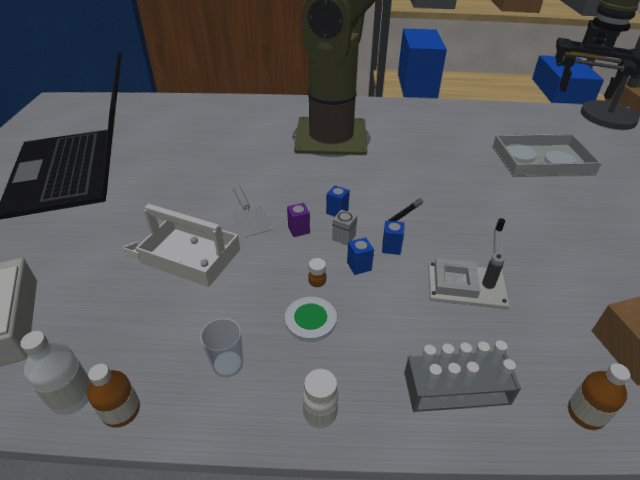

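View pics/side0.png

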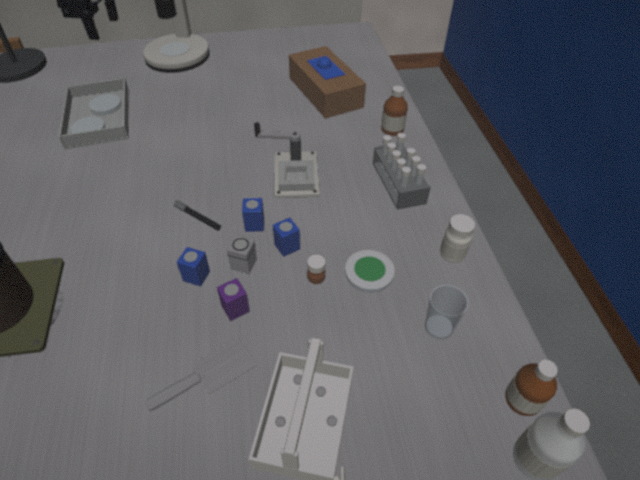

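The grey steel vessel is at scene (345,227) / side (241,254). The blue blocks at scene (338,200), (360,255), (393,237) and the purple one at (298,219) are look-alikes: only the grey one is plain steel with a dark line and cap. The stand is at scene (468,280) and the tray at (188,247), with its lip toward (130,248). I'll confirm with one crop.

```bash
cat > h.py <<'E'
from plant import *
import cv2, numpy as np
from scipy.spatial.transform import Rotation as R
def cam(n):
    st=get_state(); s=snapshot(n); s["st"]=st
    if n=="wrist":
        T=np.eye(4); T[:3,:3]=R.from_quat(st["eef_rot"]).as_matrix(); T[:3,3]=st["tool_pos"]
        s["world_to_cam"]=np.linalg.inv(T@np.array(s["mount"]))
    return s
def rays(s,uv):
    uv=np.array(uv,float).reshape(-1,1,2)
    n=cv2.undistortPoints(uv,np.array(s["camera_matrix"]),np.array(s["dist_coeffs"]))[:,0]
    W=np.array(s["world_to_cam"]); d=np.c_[n,np.ones(len(n))]@W[:3,:3]
    return -W[:3,:3].T@W[:3,3],d
def onz(s,uv,z):
    c,d=rays(s,uv); return c+d*((z-c[2])/d[:,2])[:,None]
def tri(s1,a,s2,b):
    c1,d1=rays(s1,a);c2,d2=rays(s2,b); out=[]
    for u,v in zip(d1,d2):
        k=np.linalg.lstsq(np.c_[u,-v],c2-c1,rcond=None)[0]
        p,q=c1+k[0]*u,c2+k[1]*v; out.append(np.r_[(p+q)/2,np.linalg.norm(p-q)])
    return np.array(out)
def proj(s,P):
    W=np.array(s["world_to_cam"]); return cv2.projectPoints(np.array(P,float).reshape(-1,1,3),cv2.Rodrigues(W[:3,:3])[0],W[:3,3],np.array(s["camera_matrix"]),np.array(s["dist_coeffs"]))[0][:,0]
E
python3 - <<'E'
import cv2,numpy as np
a=cv2.imread("pics/scene0.png");b=cv2.imread("pics/side0.png")
def t(i,x,y,w,h,W,H): return cv2.resize(i[y:y+h,x:x+w],(W,H),interpolation=cv2.INTER_CUBIC)
top=np.hstack([t(a,285,180,100,100,266,266),t(a,425,210,100,100,266,266),t(a,120,195,134,100,268,266)[:, :266]])
bot=np.hstack([t(b,190,215,100,100,266,266),t(b,250,110,100,100,266,266),t(b,240,335,145,145,266,266)])
cv2.imwrite("pics/m.png",np.vstack([top,bot]))
E
```

```text
(no output)
```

View pics/m.png

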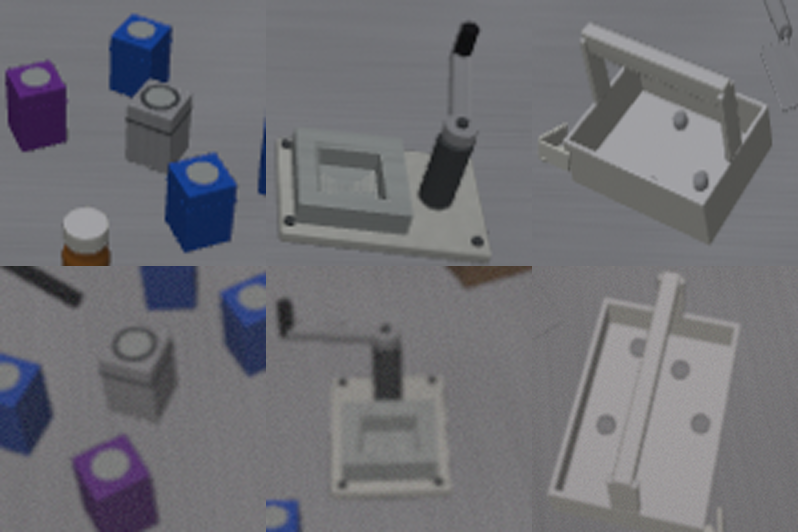

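The crop confirms it: the grey block with the dark line and cap is the vessel (cap at scene (345,216.5), side (240.4,244.7)). The knob is at scene (500,222), and the lip is at the tray corner near scene (135,248). Next I'll triangulate approximate positions.

```bash
python3 - <<'E'
from h import *
np.set_printoptions(precision=3,suppress=True)
a=cam("scene");b=cam("side"); print(nose_length if not callable(nose_length) else nose_length())
k=2.66
def A(x,y,ox,oy,s=k): return (ox+x/s,oy+y/s)
pts={"vcap":(A(160,97,285,180),A(134,345-266,190,215)),
"post":(A(462-266,121,425,210),A(386-266,329-266,250,110)),
"knob":(A(470-266,28,425,210),A(284-266,302-266,250,110)),
"pocketTop":(A(350-266,172,425,210),A(389-266,436-266,250,110)),
"handA":((120+(590-532)/2,195+28/k),(240+(670-532)/1.834,335+(275-266)/1.834)),
"handB":((120+(733-532)/2,195+80/k),(240+(623-532)/1.834,335+(488-266)/1.834))}
for n,(p,q) in pts.items(): print(n,np.round(p),np.round(q),tri(a,[p],b,[q])[0])
for n,l in {"blue1":(338,193),"blue2":(360,245),"blue3":(394,228),"purple":(298,211)}.items(): print(n,onz(a,[l],.06)[0])
E
```

```text
0.166
vcap [345. 216.] [240. 245.] [0.458 0.037 0.061 0.002]
post [499. 255.] [295. 134.] [0.598 0.319 0.092 0.003]
knob [502. 221.] [257. 124.] [0.517 0.342 0.111 0.   ]
pocketTop [457. 275.] [296. 174.] [0.591 0.255 0.03  0.003]
handA [149. 206.] [315. 340.] [ 0.572 -0.287  0.193  0.068]
handB [220. 225.] [290. 456.] [ 0.474 -0.285  0.004  0.114]
blue1 [0.37  0.022 0.06 ]
blue2 [0.544 0.067 0.06 ]
blue3 [0.489 0.139 0.06 ]
purple [ 0.441 -0.064  0.06 ]
```

```bash
cat >> h.py <<'E'
def rot(psi): return R.from_euler("z",psi)*R.from_matrix(np.diag([-1.,1,-1]))
def psi_of(st):
    y=R.from_quat(st["eef_rot"]).as_matrix()[:,1]; return np.arctan2(-y[0],y[1])
def row(pos,Rt,p0=None,R0=None):
    "row numbers to take the tool from its present pose to pos, Rt"
    st=get_state(); p0=st["tool_pos"] if p0 is None else p0; R0=R.from_quat(st["eef_rot"]) if R0 is None else R0
    d=R0.inv().apply(np.array(pos)-p0)/.5; w=(R0.inv()*Rt).as_rotvec()/.5
    return np.round(np.r_[d,w],4).tolist()
E
python3 - <<'E'
from h import *
print(row([.57,.25,.40],rot(0)))
E
```

```text
[-0.9358, -0.4288, 0.0091, -0.0015, -0.0002, -0.6136]
```

Call:
play_rows(rows=[[[-0.936,-0.429,0.009,0,0,-0.614],[-0.936,-0.429,0.009,0,0,-0.614],[-0.936,-0.429,0.009,0,0,-0.614],[-0.936,-0.429,0.009,0,0,-0.614],[-0.936,-0.429,0.009,0,0,-0.614],[-0.936,-0.429,0.009,0,0,-0.614],[-0.936,-0.429,0.009,0,0,-0.614],[-0.936,-0.429,0.009,0,0,-0.614],[-0.936,-0.429,0.009,0,0,-0.614],[-0.936,-0.429,0.009,0,0,-0.614],[-0.936,-0.429,0.009,0,0,-0.614],[-0.936,-0.429,0.009,0,0,-0.614],[-0.936,-0.429,0.009,0,0,-0.614],[-0.936,-0.429,0.009,0,0,-0.614],[-0.936,-0.429,0.009,0,0,-0.614],[-0.936,-0.429,0.009,0,0,-0.614]]], claw=0.3)

```text
clock: 1.58
tool_pos: [0.5688, 0.2518, 0.4002]
eef_rot: [-0.001, 1.0, 0.001, -0.001]
contact_force: [-0.5, -0.1, -0.0]
opening: 0.7
finger_force: 0.0
```

```bash
python3 - <<'E'
from h import *
s=cam("wrist"); st=s["st"]; print(st["clock"],st["tool_pos"],psi_of(st),np.round(st["q"],2))
im=s["pixels"]; cv2.imwrite("pics/w1.png",im)
import pickle; pickle.dump(s,open("w1.pkl","wb"))
print(row([.458,.037,.40],rot(0)))
E
```

```text
1.5833 [0.56875518 0.25176799 0.40017694] 0.002806876696245981 [-0.3   0.7  -0.34  1.58  0.27  0.91  0.84]
[0.2228, -0.4294, 0.0002, 0.003, -0.0024, 0.0077]
```

View pics/w1.png

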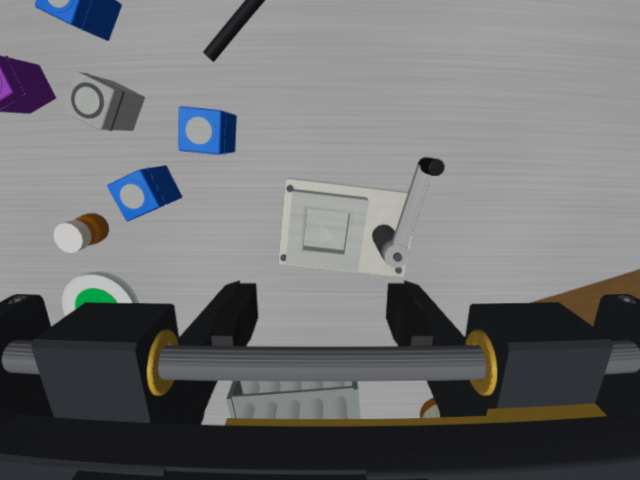

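The wrist view shows the stand pocket at (327,230), base corners near (287,179) and (282,263), the knob top at (432,167), the pivot cap at (397,257) and the vessel top at (88,99). Next I'll go over the vessel with the same offset.

Call:
play_rows(rows=[[[0.26,-0.43,0.06,0,0,0],[0.26,-0.43,0.06,0,0,0],[0.26,-0.43,0.06,0,0,0],[0.26,-0.43,0.06,0,0,0],[0.26,-0.43,0.06,0,0,0],[0.26,-0.43,0.06,0,0,0],[0.26,-0.43,0.06,0,0,0],[0.26,-0.43,0.06,0,0,0],[0.26,-0.43,0.06,0,0,0],[0.26,-0.43,0.06,0,0,0]]])

```text
clock: 2.47
tool_pos: [0.4411, 0.0373, 0.3707]
eef_rot: [-0.002, 1.0, 0.001, 0.001]
contact_force: [0.0, 0.1, -0.9]
opening: 0.698
finger_force: 0.0
```

```bash
python3 - <<'E'
from h import *
import pickle
s=cam("wrist"); st=s["st"]; print(st["clock"],st["tool_pos"],psi_of(st)); pickle.dump(s,open("w2.pkl","wb"))
w1=pickle.load(open("w1.pkl","rb"))
u=proj(s,[[.458,.037,.06]])[0]; print(u)
x,y=np.round(u).astype(int)
c1=w1["pixels"][160:300,260:460]; c2=s["pixels"][y-70:y+70,x-100:x+100]
def enh(c): return cv2.resize(cv2.normalize(c,None,0,255,cv2.NORM_MINMAX),None,fx=4,fy=4,interpolation=cv2.INTER_CUBIC)[:, :800]
e=[cv2.resize(enh(c),(428,300)) for c in (c1,c2)]
def can(c):
    g=cv2.cvtColor(c,cv2.COLOR_BGR2GRAY); return cv2.cvtColor(cv2.resize(cv2.Canny(g,25,60),(428,300),interpolation=cv2.INTER_NEAREST),cv2.COLOR_GRAY2BGR)
cv2.imwrite("pics/m2.png",np.vstack([np.hstack([e[0],can(c1)]),np.hstack([e[1],can(c2)])])[:, :856][:, 0:856])
m=cv2.imread("pics/m2.png"); cv2.imwrite("pics/m2.png",cv2.resize(m,(800,560)))
E
```

```text
2.4667 [0.44105325 0.03730027 0.37070773] 0.0038012749217081468
[320.46715306 243.78329068]
```

View pics/m2.png

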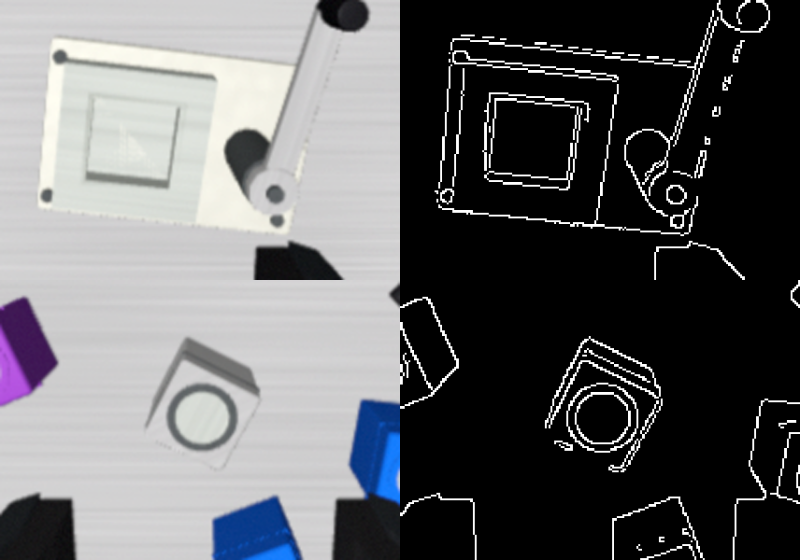

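```bash
python3 - <<'E'
from h import *
import pickle
np.set_printoptions(precision=4,suppress=True)
w1=pickle.load(open("w1.pkl","rb"));w2=pickle.load(open("w2.pkl","rb"))
lsd=cv2.createLineSegmentDetector()
def lines(s,x0,y0,x1,y1,z,minl):
    g=cv2.cvtColor(s["pixels"],cv2.COLOR_BGR2GRAY)[y0:y1,x0:x1]
    L=lsd.detect(g)[0][:,0]+np.array([x0,y0,x0,y0])
    for l in L:
        if np.hypot(l[2]-l[0],l[3]-l[1])<minl: continue
        P=onz(s,[l[:2],l[2:]],z); d=P[1]-P[0]
        print(np.round(l,1),P[0][:2],P[1][:2],"len %.3f ang %.1f"%(np.hypot(d[0],d[1]),np.degrees(np.arctan2(d[1],d[0]))%90))
print("stand z=.032");lines(w1,270,165,420,290,.032,25)
print("vessel z=.06");lines(w2,270,200,380,300,.06,14)
B=onz(w1,[(286,179),(280,264),(404,276.5)],.012); print("base",B)
print("pivot",onz(w1,[(397.5,257)],.087),"knob",onz(w1,[(434,167)],.11))
g=w2["pixels"].min(2)[200:300,270:380]; 
c=cv2.HoughCircles(cv2.cvtColor(w2["pixels"],cv2.COLOR_BGR2GRAY)[200:300,270:380],cv2.HOUGH_GRADIENT,1,30,param1=60,param2=15,minRadius=10,maxRadius=25); print(c)
if c is not None: print(onz(w2,[c[0,0,:2]+[270,200]],.06))
E
```

```text
stand z=.032
[385.  264.7 373.3 241.2] [0.626 0.322] [0.5991 0.3079] len 0.030 ang 27.8
[365.7 199.7 285.8 190.7] [0.5542 0.298 ] [0.5451 0.2154] len 0.083 ang 83.7
[295.6 188.3 365.7 196.3] [0.5426 0.2256] [0.5507 0.2979] len 0.073 ang 83.6
[395.1 228.  406.3 194.2] [0.5844 0.3305] [0.5483 0.3399] len 0.037 ang 75.4
[303.1 245.  343.1 249.5] [0.6035 0.2324] [0.6085 0.2756] len 0.043 ang 83.4
[342.1 253.6 302.1 249.9] [0.6133 0.2746] [0.609  0.2313] len 0.044 ang 84.4
[350.1 214.3 344.3 253.1] [0.5697 0.2822] [0.6127 0.277 ] len 0.043 ang 83.1
[342.6 247.  347.5 213.2] [0.6057 0.2751] [0.5686 0.2794] len 0.037 ang 83.3
[407.1 191.1 415.9 165.3] [0.5451 0.3405] [0.5187 0.3478] len 0.027 ang 74.6
[404.4 192.7 286.8 178.5] [0.5467 0.3379] [0.5326 0.2168] len 0.122 ang 83.4
[418.  168.5 398.4 227.8] [0.5219 0.3501] [0.5842 0.3341] len 0.064 ang 75.5
[284.3 190.6 279.  254.4] [0.545  0.2138] [0.6143 0.2061] len 0.070 ang 83.7
[350.7 271.2 401.9 276.5] [0.6337 0.2845] [0.64   0.3417] len 0.058 ang 83.7
[286.  250.7 291.4 194.3] [0.61   0.2139] [0.5488 0.2211] len 0.062 ang 83.3
[307.3 208.
[... 333 characters left out ...]
1] [0.5064 0.0423] [0.4942 0.0715] len 0.032 ang 22.7
[311.4 258.5 302.3 246.5] [0.472  0.0288] [0.4606 0.0207] len 0.014 ang 35.3
[313.1 225.3 329.4 226.1] [0.4409 0.0305] [0.4416 0.0448] len 0.014 ang 87.2
[348.8 231.9 310.5 212.2] [0.4469 0.0621] [0.4291 0.0282] len 0.038 ang 62.3
[313.7 202.  345.1 217.9] [0.4202 0.031 ] [0.4341 0.0586] len 0.031 ang 63.1
[310.3 213.6 293.2 247.6] [0.4304 0.028 ] [0.4616 0.0125] len 0.035 ang 63.6
[290.6 245.6 306.5 211.7] [0.4598 0.0102] [0.4287 0.0247] len 0.034 ang 64.9
base [[0.5353 0.2139 0.012 ]
 [0.6329 0.2043 0.012 ]
 [0.6483 0.3494 0.012 ]]
pivot [[0.5978 0.3221 0.087 ]] knob [[0.5147 0.3409 0.11  ]]
[[[50.5 42.5 13.6]]]
[[0.4568 0.037  0.06  ]]
```

```bash
python3 - <<'E'
from h import *
r=np.radians
print(row([.457,.037,.27],rot(r(-27))),row([.457,.037,.193],rot(r(-27))))
E
```

```text
[-0.0314, -0.0008, 0.2012, 0.0045, 0.0034, 0.9499] [-0.0311, -0.0011, 0.3552, 0.0045, 0.0034, 0.9499]
```

Call:
play_rows(rows=[[[-0.031,-0.001,0.2,0.0045,0.0034,0.95],[-0.031,-0.001,0.2,0.0045,0.0034,0.95],[-0.031,-0.001,0.2,0.0045,0.0034,0.95],[-0.031,-0.001,0.2,0.0045,0.0034,0.95],[-0.031,-0.001,0.2,0.0045,0.0034,0.95],[-0.031,-0.001,0.26,0.0045,0.0034,0.95],[-0.031,-0.001,0.31,0.0045,0.0034,0.95],[-0.031,-0.001,0.355,0.0045,0.0034,0.95],[-0.031,-0.001,0.355,0.0045,0.0034,0.95],[-0.031,-0.001,0.355,0.0045,0.0034,0.95]]])

```text
clock: 3.35
tool_pos: [0.456, 0.0355, 0.1926]
eef_rot: [0.234, 0.972, -0.001, -0.001]
contact_force: [0.3, 0.6, 0.4]
opening: 0.702
finger_force: 0.0
```

```bash
python3 - <<'E'
from h import *
s=cam("wrist"); st=s["st"]; print(st["tool_pos"],np.degrees(psi_of(st)),st["contact_force"],np.round(st["q"],2))
cv2.imwrite("pics/w3.png",s["pixels"])
E
```

```text
[0.45600442 0.03548392 0.19256493] -27.009346496278756 [0.28565885 0.61558108 0.40631092] [-0.17  0.9  -0.02  2.2   0.31  0.05  0.61]
```

View pics/w3.png

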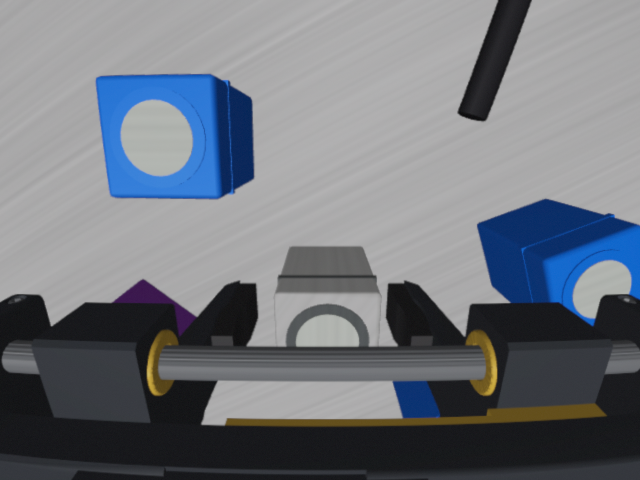

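The vessel sits square and centred between the fingers (faces at columns 275–381, fingers at 257–387). Now I'll close and lift.

Call:
play_rows(rows=[[[0,0,0,0,0,0],[0,0,0,0,0,0],[0,0,0,0,0,0],[0,0,0,0,0,0],[0,0,0,0,0,0],[0,0,0,0,0,0],[0,0,-0.03,0,0,0],[0,0,-0.1,0,0,0],[0,0,-0.18,0,0,0],[0,0,-0.26,0,0,0],[0,0,-0.3,0,0,0],[0,0,-0.3,0,0,0]]], claw=1, squeeze=35)

```text
clock: 4.4
tool_pos: [0.4566, 0.0345, 0.3465]
eef_rot: [0.236, 0.972, 0.0, 0.003]
contact_force: [0.5, -0.5, -4.8]
opening: 0.45
finger_force: 35.0
```

```bash
python3 - <<'E'
from h import *
r=np.radians; st=get_state(); print(st["opening"]*88,st["finger_force"],st["contact_force"],st["tool_pos"])
yaw=r(-6.5); c=np.array([.589,.257,0])
print(row([.57,.257,.36],rot(r(-96.5))))
E
```

```text
39.56048661418436 34.99924510717392 [ 0.50508812 -0.4646006  -4.79276812] [0.45659949 0.0344724  0.34653928]
[0.002, 0.4996, -0.026, 0.0092, 0.0066, 2.4172]
```

Call:
play_rows(rows=[[[0,0.08,-0.02,0,0,0.25],[0,0.16,-0.02,0,0,0.5],[0,0.24,-0.02,0,0,0.75],[0,0.32,-0.02,0,0,1],[0,0.36,-0.02,0,0,1]]])

```text
clock: 4.82
tool_pos: [0.5389, 0.2006, 0.3506]
eef_rot: [0.468, 0.884, 0.0, -0.001]
contact_force: [0.5, 1.1, -4.7]
opening: 0.45
finger_force: 35.0
```

```bash
python3 - <<'E'
from h import *
r=np.radians; st=get_state(); print(st["opening"]*88,st["tool_pos"],np.degrees(psi_of(st)))
print(row([.585,.315,.36],rot(r(-84))),row([.585,.315,.36],rot(r(-96.5))))
E
```

```text
39.57548617352084 [0.53887169 0.20060408 0.35060668] -55.85192639216586
[0.1376, 0.2048, -0.0187, -0.0022, -0.0035, 0.9826] [0.1376, 0.2048, -0.0187, -0.0026, -0.0032, 1.4189]
```

Call:
play_rows(rows=[[[0.05,0.08,-0.019,0,0,0.25],[0.1,0.15,-0.019,0,0,0.5],[0.138,0.205,-0.019,0,0,0.75],[0.138,0.205,-0.019,0,0,0.983],[0.138,0.205,-0.019,0,0,0.983]]])

```text
clock: 5.23
tool_pos: [0.583, 0.3133, 0.3582]
eef_rot: [0.669, 0.744, -0.003, -0.001]
contact_force: [0.0, -0.3, -5.3]
opening: 0.45
finger_force: 35.0
```

Call:
play_rows(rows=[[[0,0,0,0,0,0.22],[0,0,0,0,0,0.436],[0,0,0,0,0,0.436],[0,0,0,0,0,0.436]]])

```text
clock: 5.57
tool_pos: [0.5839, 0.3082, 0.3599]
eef_rot: [0.745, 0.667, -0.003, 0.0]
contact_force: [0.0, -0.1, -4.1]
opening: 0.454
finger_force: 35.0
```

```bash
python3 - <<'E'
from h import *
import pickle
r=np.radians; s=cam("wrist"); st=s["st"]; print(st["tool_pos"],np.degrees(psi_of(st)),np.round(st["q"],2))
pickle.dump(s,open("w4.pkl","wb"))
c=np.array([.589,.257,.032]); Z=R.from_euler("z",r(-6.5))
P=[c+Z.apply([a*.023,b*.023,0]) for a,b in((-1,-1),(1,-1),(1,1),(-1,1))]
im=s["pixels"].copy(); cv2.polylines(im,[np.round(proj(s,P)).astype(int)],True,(0,0,255),1)
P=[c+Z.apply([a*.04,b*.04,0]) for a,b in((-1,-1),(1,-1),(1,1),(-1,1))]
cv2.polylines(im,[np.round(proj(s,P)).astype(int)],True,(0,255,0),1)
cv2.imwrite("pics/w4.png",cv2.resize(im[60:360,120:520],(800,600),interpolation=cv2.INTER_CUBIC))
E
```

```text
[0.58392485 0.30819972 0.35986146] -96.33080198584139 [-0.66  0.8   0.2   1.5  -0.19  0.87 -0.51]
```

View pics/w4.png

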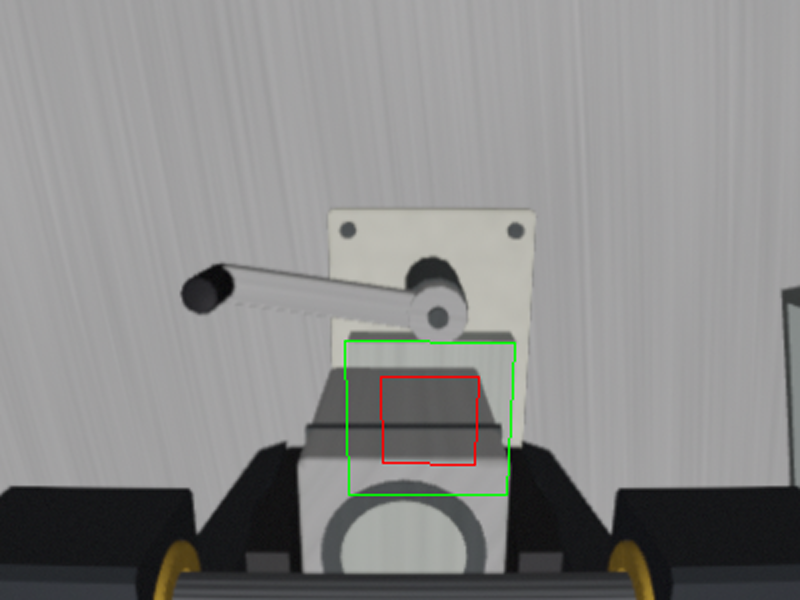

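The overlay matches the block: its back edge is at crop row 341 and its sides at columns 347 and 515. So the stand estimate holds, and the vessel is square in the grip.

```bash
python3 - <<'E'
from h import *
import pickle
r=np.radians; s=pickle.load(open("w4.pkl","rb"))
g=cv2.cvtColor(s["pixels"],cv2.COLOR_BGR2GRAY)
M=np.array(s["mount"]); n=cv2.undistortPoints(np.array([[[322.,335.]]]),np.array(s["camera_matrix"]),np.array(s["dist_coeffs"]))[0,0]
d=M[:3,:3]@np.r_[n,1]; k=(.161-M[2,3])/d[2]; print("cap in tool",M[:3,3]+k*d)
# top-face front edge row 458/2+60=289 -> tool x
n=cv2.undistortPoints(np.array([[[322.,289.]]]),np.array(s["camera_matrix"]),np.array(s["dist_coeffs"]))[0,0]
d=M[:3,:3]@np.r_[n,1]; k=(.161-M[2,3])/d[2]; print("edge(+20) in tool",M[:3,3]+k*d)
print(np.degrees(R.from_quat(get_state()["eef_rot"]).as_euler("xyz")),row([.589,.257,.36],rot(r(-96.5))))
E
```

```text
cap in tool [-1.51962064e-02  6.20870042e-05  1.61000000e-01]
edge(+20) in tool [8.75560503e-03 7.06622362e-05 1.61000000e-01]
[-179.78152856    0.25430012   83.66519231] [-0.1011, 0.0213, 0.0008, -0.0076, 0.0089, 0.0057]
```

```bash
python3 - <<'E'
from h import *
print(row([.5888,.255,.265],rot(np.radians(-96.5))))
E
```

```text
[-0.1043, 0.022, 0.1908, -0.0076, 0.0089, 0.0057]
```

Call:
play_rows(rows=[[[-0.06,0.015,0,-0.0076,0.0089,0.0057],[-0.104,0.022,0,-0.0076,0.0089,0.0057],[-0.104,0.022,0.06,-0.0076,0.0089,0.0057],[-0.104,0.022,0.13,-0.0076,0.0089,0.0057],[-0.104,0.022,0.19,-0.0076,0.0089,0.0057],[-0.104,0.022,0.19,-0.0076,0.0089,0.0057],[-0.104,0.022,0.19,-0.0076,0.0089,0.0057],[-0.104,0.022,0.19,-0.0076,0.0089,0.0057],[-0.104,0.022,0.19,-0.0076,0.0089,0.0057]]])

```text
clock: 6.37
tool_pos: [0.5904, 0.2566, 0.2689]
eef_rot: [0.747, 0.665, 0.004, 0.001]
contact_force: [0.4, -0.3, -3.8]
opening: 0.449
finger_force: 35.0
```

```bash
python3 - <<'E'
from h import *
st=get_state(); print(np.degrees(R.from_quat(st["eef_rot"]).as_euler("xyz")),row([.5888,.255,.230],rot(np.radians(-96.5))),row([.5888,.255,.2045],rot(np.radians(-96.5))))
E
```

```text
[179.66052845  -0.26712788  83.36825374] [-0.004, -0.0033, 0.0778, 0.0119, -0.0093, -0.0046] [-0.0042, -0.0036, 0.1288, 0.0119, -0.0093, -0.0046]
```

Call:
play_rows(rows=[[[-0.002,-0.002,0.04,0,0,0],[-0.002,-0.002,0.078,0,0,0],[-0.002,-0.002,0.078,0,0,0],[-0.002,-0.002,0.078,0,0,0]]])

```text
clock: 6.7
tool_pos: [0.5884, 0.2558, 0.2285]
eef_rot: [0.747, 0.665, 0.002, -0.0]
contact_force: [-0.4, -1.0, -3.8]
opening: 0.45
finger_force: 35.0
```

```bash
python3 - <<'E'
from h import *
for i in range(4):
    snapshot("side"); st=get_state(); print(st["tool_pos"],np.degrees(R.from_quat(st["eef_rot"]).as_euler("xyz")),st["contact_force"])
print(row([.5888,.255,.2045],rot(np.radians(-96.5))))
E
```

```text
[0.58891602 0.255942   0.22921189] [179.76301914  -0.2154773   83.3509102 ] [ 0.38861432 -0.05976519 -3.42095896]
[0.58913458 0.25599716 0.22950488] [179.71531932  -0.23947413  83.34886812] [ 0.17250415  0.25758538 -4.27429768]
[0.58914152 0.25597311 0.22951686] [179.71078598  -0.24277016  83.34424313] [-2.82445359e-04 -7.83308747e-01 -3.82681240e+00]
[0.58900505 0.25594056 0.22930526] [179.73233714  -0.23393363  83.33935164] [ 0.10412427 -0.38959757 -4.06523444]
[-0.0021, -0.0004, 0.0496, 0.0094, -0.0082, -0.0056]
```

Call:
play_rows(rows=[[[-0.002,0,0.008,0.009,-0.008,-0.005],[-0.002,0,0.014,0.009,-0.008,-0.005],[-0.002,0,0.02,0.009,-0.008,-0.005],[-0.002,0,0.026,0.009,-0.008,-0.005],[-0.002,0,0.026,0.009,-0.008,-0.005]]])

```text
clock: 7.32
tool_pos: [0.5878, 0.2546, 0.2136]
eef_rot: [0.746, 0.666, -0.002, -0.001]
contact_force: [-0.3, 0.2, -4.1]
opening: 0.451
finger_force: 35.0
```

Call:
play_rows(rows=[[[0,0,0.006,0,0,0],[0,0,0.012,0,0,0],[0,0,0.018,0,0,0],[0,0,0.022,0,0,0],[0,0,0.022,0,0,0],[0,0,0.022,0,0,0]]])

```text
clock: 7.82
tool_pos: [0.5881, 0.2547, 0.2058]
eef_rot: [0.746, 0.666, -0.001, -0.001]
contact_force: [-4.3, -1.2, 13.5]
opening: 0.447
finger_force: 35.0
```

Call:
play_rows(rows=[[[0,0,0,0,0,0],[0,0,0,0,0,0],[0,0,0,0,0,0],[0,0,-0.03,0,0,0],[0,0,-0.1,0,0,0],[0,0,-0.18,0,0,0],[-0.08,0,-0.24,0,0,0],[-0.16,0,-0.28,0,0,0],[-0.2,0,-0.28,0,0,0],[-0.2,0,-0.28,0,0,0],[-0.2,0,-0.28,0,0,0]]], claw=0.3)

```text
clock: 8.73
tool_pos: [0.5775, 0.153, 0.3454]
eef_rot: [0.748, 0.664, -0.001, 0.0]
contact_force: [0.5, 1.1, 0.2]
opening: 0.699
finger_force: 0.0
```

```bash
python3 - <<'E'
from h import *
import pickle
r=np.radians; s=cam("wrist"); b=cam("side");st=s["st"]; print(st["tool_pos"],np.degrees(psi_of(st)),np.round(st["q"],2))
pickle.dump(s,open("w5.pkl","wb"))
c=np.array([.589,.257,0]); Z=R.from_euler("z",r(-6.5))
def draw(s,im):
    for z,h,col in((.072,.02,(0,0,255)),(.032,.04,(0,255,0))):
        P=[c+Z.apply([a*h,b*h,z]) for a,b in((-1,-1),(1,-1),(1,1),(-1,1))]
        cv2.polylines(im,[np.round(proj(s,P)*8).astype(int)],True,col,1,0,3)
    return im
u=proj(s,[c+[0,0,.05]])[0].astype(int); v=proj(b,[c+[0,0,.05]])[0].astype(int); print(u,v)
def crop(s,u,f): 
    im=s["pixels"].copy(); x,y=max(u[0]-75,0),max(u[1]-75,0)
    raw=im[y:y+150,x:x+150].copy(); d=draw(s,im)[y:y+150,x:x+150]
    return np.hstack([cv2.resize(k,(400,300) if 0 else (300,300),interpolation=cv2.INTER_CUBIC) for k in (raw,d)])
cv2.imwrite("pics/m5.png",np.vstack([crop(s,u,2),crop(b,v,2)]))
E
```

```text
[0.57751452 0.15299216 0.34544476] -96.78010227271216 [-0.43  0.73  0.16  1.72 -0.17  0.7  -0.3 ]
[320  97] [294 165]
```

View pics/m5.png

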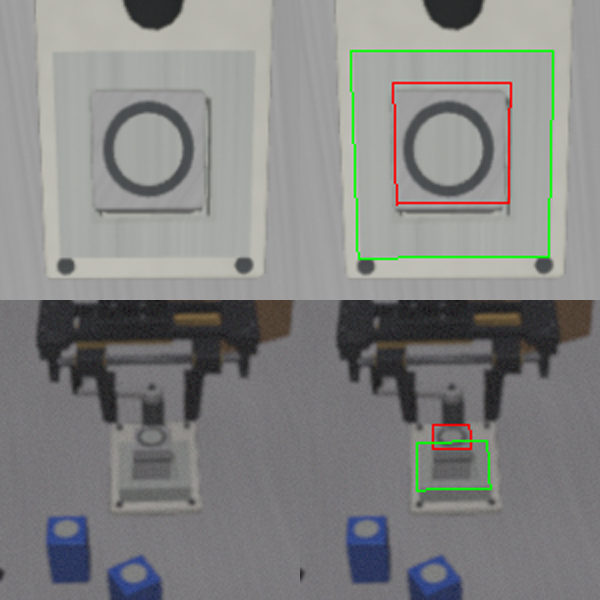

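The vessel sits inside the pocket: the top face is square and the right size for 72 mm, with narrow gaps at its right and bottom edges. The lever is still open. Next is the lever pin.

```bash
python3 - <<'E'
from h import *
k=onz(__import__("pickle").load(open("w4.pkl","rb")),[(120+200/2,60+295/2)],.11)[0]; print("knob from w4",k)
r=rot(np.radians(-96.5)); print(row([.5155,.3405,.33],r),row([.5155,.3405,.26],r))
E
```

```text
knob from w4 [0.51588642 0.34344975 0.11      ]
[0.3517, -0.1638, 0.0285, -0.005, 0.0001, 0.0012] [0.3517, -0.1635, 0.1685, -0.005, 0.0001, 0.0012]
```

Call:
play_rows(rows=[[[0.08,-0.04,0.028,0,0,0],[0.16,-0.08,0.028,0,0,0],[0.24,-0.12,0.028,0,0,0],[0.31,-0.15,0.028,0,0,0],[0.353,-0.164,0.028,0,0,0],[0.353,-0.164,0.03,0,0,0],[0.353,-0.164,0.08,0,0,0],[0.353,-0.164,0.13,0,0,0],[0.353,-0.164,0.168,0,0,0],[0.353,-0.164,0.168,0,0,0],[0.353,-0.164,0.168,0,0,0],[0.353,-0.164,0.168,0,0,0]]])

```text
clock: 9.83
tool_pos: [0.5157, 0.3409, 0.2603]
eef_rot: [0.746, 0.666, -0.001, -0.001]
contact_force: [0.7, 0.2, -0.1]
opening: 0.697
finger_force: 0.0
```

```bash
python3 - <<'E'
from h import *
s=cam("wrist"); st=s["st"]; print(st["tool_pos"],st["contact_force"],np.degrees(psi_of(st)))
cv2.imwrite("pics/w6.png",s["pixels"][180:440,200:440])
E
```

```text
[0.51568326 0.3409288  0.26032903] [ 0.69766906  0.20442652 -0.09577782] -96.46528417130344
```

View pics/w6.png

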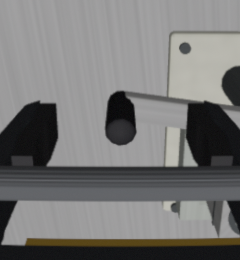

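The pin is centred between the fingers at crop (121,131), about 3 mm off along the pads. Now I'll grip it.

Call:
play_rows(rows=[[[0,0,0,0,0,0],[0,0,0,0,0,0],[0,0,0,0,0,0],[0,0,0,0,0,0],[0,0,0,0,0,0],[0,0,0,0,0,0],[0,0,0,0,0,0],[0,0,0,0,0,0]]], claw=1, squeeze=8)

```text
clock: 10.55
tool_pos: [0.5153, 0.3401, 0.2596]
eef_rot: [0.746, 0.666, -0.002, -0.001]
contact_force: [-1.1, -0.1, 0.9]
opening: 0.155
finger_force: 8.0
```

```bash
python3 - <<'E'
from h import *
st=get_state(); print(st["opening"]*88,st["finger_force"],st["tool_pos"],st["contact_force"])
p=st["tool_pos"]; piv=np.array([.597,.322]); d=p[:2]-piv; print(np.hypot(*d),np.degrees(np.arctan2(d[1],d[0])))
a0=np.arctan2(d[1],d[0]); a1=np.radians(263.5)
rt=rot(np.radians(-96.5)); 
for a in np.linspace(a0,a1,17)[1:]:
    f=(a-a0)/(a1-a0); rad=np.hypot(*d)*(1-f)+.085*f
    print(row([piv[0]+rad*np.cos(a),piv[1]+rad*np.sin(a),p[2]],rt,p,rt)[:2])
E
```

```text
13.653241184983404 8.000374585390091 [0.5152901  0.34010807 0.25958322] [-1.08922878 -0.11903936  0.86330384]
0.08369234872146616 167.50439783439657
[-0.0175, -0.0011]
[-0.035, -0.0003]
[-0.0524, 0.0023]
[-0.0694, 0.0067]
[-0.0859, 0.0128]
[-0.1017, 0.0207]
[-0.1165, 0.0301]
[-0.1304, 0.0411]
[-0.143, 0.0535]
[-0.1542, 0.0671]
[-0.164, 0.0819]
[-0.1722, 0.0976]
[-0.1787, 0.1141]
[-0.1834, 0.1312]
[-0.1864, 0.1487]
[-0.1875, 0.1665]
```

Call:
play_rows(rows=[[[-0.0175,-0.001,0,0,0,0],[-0.035,0,0,0,0,0],[-0.0525,0.0025,0,0,0,0],[-0.0695,0.0065,0,0,0,0],[-0.086,0.013,0,0,0,0],[-0.1015,0.0205,0,0,0,0],[-0.1165,0.03,0,0,0,0],[-0.1305,0.041,0,0,0,0],[-0.143,0.0535,0,0,0,0],[-0.154,0.067,0,0,0,0],[-0.164,0.082,0,0,0,0],[-0.172,0.0975,0,0,0,0],[-0.1785,0.114,0,0,0,0],[-0.1835,0.131,0,0,0,0],[-0.1865,0.1485,0,0,0,0],[-0.1875,0.1665,0,0,0,0],[-0.1875,0.1665,0,0,0,0],[-0.1875,0.1665,0,0,0,0]]])

```text
clock: 12.05
tool_pos: [0.5879, 0.233, 0.2589]
eef_rot: [0.747, 0.664, -0.004, 0.001]
contact_force: [-1.8, -7.0, -0.4]
opening: 0.155
finger_force: 8.0
```

Call:
play_rows(rows=[[[0,0.002,0,0,0,0],[0,0.003,0,0,0,0],[0,0.003,0,0,0,0]]])

```text
clock: 12.3
tool_pos: [0.5884, 0.2331, 0.2588]
eef_rot: [0.747, 0.665, -0.005, 0.0]
contact_force: [-4.4, -6.7, 1.6]
opening: 0.156
finger_force: 8.1
```

```bash
python3 - <<'E'
from h import *
st=get_state(); print(st["opening"]*88,st["finger_force"],st["tool_pos"],st["contact_force"],row([.5873,.2375,.2596],rot(np.radians(-96.5))))
E
```

```text
13.726227464619583 8.081984833916067 [0.588381   0.23307578 0.25884362] [-4.44168718 -6.68435299  1.62250406] [0.0085, -0.0032, -0.0016, -0.0126, 0.0166, -0.0071]
```

Call:
play_rows(rows=[[[0,0,0,0,0,0],[0,0,0,0,0,0],[0,0,0,0,0,0],[0,0,-0.04,0,0,0],[0,0,-0.1,0,0,0],[-0.08,0,-0.18,0,0,0],[-0.16,0,-0.26,0,0,0],[-0.2,0,-0.28,0,0,0],[-0.2,0,-0.28,0,0,0],[-0.2,0,-0.28,0,0,0]]], claw=0.3)

```text
clock: 13.13
tool_pos: [0.5792, 0.1346, 0.4027]
eef_rot: [0.748, 0.664, 0.001, 0.002]
contact_force: [0.5, 0.2, 0.2]
opening: 0.702
finger_force: 0.0
```

```bash
python3 - <<'E'
from h import *
s=cam("wrist"); st=s["st"]; print(st["tool_pos"],np.round(st["q"],2))
u=proj(s,[[.587,.237,.11]])[0]; x,y=np.round(u).astype(int); print(u)
g=cv2.cvtColor(s["pixels"],cv2.COLOR_BGR2GRAY)
x0,y0=x-30,y-40; m=(g[y0:y0+70,x0:x0+60]<70).astype(np.uint8)
n,l,stt,c=cv2.connectedComponentsWithStats(m); i=1+np.argmax(stt[1:,4]); print(stt[i],c[i])
cx=stt[i][0]+x0
# pin leans in the image: its lower end in the picture is the top
ys,xs=np.where(l==i)
for yy in range(ys.min(),ys.max()+1,3): print(yy+y0,xs[ys==yy].min()+x0,xs[ys==yy].max()+x0)
print(onz(s,[u],.11))
# tray: white mask in scene and side
a=cam("scene"); b=cam("side")
import pickle; pickle.dump((a,b,s),open("sb.pkl","wb"))
E
```

```text
[0.57916978 0.1345741  0.40268348] [-0.41  0.65  0.17  1.68 -0.14  0.82 -0.29]
[314.43947018  99.89775516]
[ 22  32  18  20 286] [31.3041958  41.66433566]
92 313 318
95 309 322
98 306 323
101 307 323
104 308 323
107 309 323
110 311 321
[[0.587 0.237 0.11 ]]
```

The pin blob at (315,102) is within 1 px of the shut position. The lever is shut. Now the tray.

```bash
python3 - <<'E'
from h import *
np.set_printoptions(precision=4,suppress=True)
import pickle
a,b,_=pickle.load(open("sb.pkl","rb"))
T=tri(a,[(149,206),(220,225)],b,[(290,456),(315,340)]); print(T); d=T[0]-T[1]; yaw=np.degrees(np.arctan2(d[1],d[0])); print("len",np.linalg.norm(d[:2]),"yaw(+x to lip end)",yaw, (T[0]+T[1])/2)
c=((T[0]+T[1])/2)[:3]
e=R.from_euler("z",yaw,degrees=True).as_matrix()
print(row([c[0],c[1],.40],rot(np.radians(yaw))))
E
```

```text
[[ 0.4991 -0.3643  0.1051  0.0084]
 [ 0.557  -0.206   0.1085  0.008 ]]
len 0.16856648048517944 yaw(+x to lip end) -110.07972519952854 [ 0.528  -0.2852  0.1068  0.0082]
[-0.8563, -0.0044, -0.0025, -0.0079, 0.0009, 0.478]
```

Call:
play_rows(rows=[[[-0.08,0,0,0,0,0.05],[-0.16,0,0,0,0,0.1],[-0.24,0,0,0,0,0.15],[-0.32,0,0,0,0,0.2],[-0.4,0,0,0,0,0.25],[-0.48,0,0,0,0,0.3],[-0.56,0,0,0,0,0.35],[-0.64,0,0,0,0,0.4],[-0.72,0,0,0,0,0.45],[-0.8,0,0,0,0,0.478],[-0.86,0,0,0,0,0.478],[-0.92,0,0,0,0,0.478],[-0.92,0,0,0,0,0.478],[-0.92,0,0,0,0,0.478]]])

```text
clock: 14.45
tool_pos: [0.5262, -0.3192, 0.3986]
eef_rot: [0.82, 0.572, -0.002, -0.001]
contact_force: [-0.4, 0.8, -0.3]
opening: 0.698
finger_force: 0.0
```

```bash
python3 - <<'E'
from h import *
np.set_printoptions(precision=4,suppress=True)
import pickle
s=cam("wrist"); st=s["st"]; print(st["tool_pos"],np.degrees(psi_of(st)),np.round(st["q"],2)); pickle.dump(s,open("w7.pkl","wb"))
lsd=cv2.createLineSegmentDetector(); g=cv2.cvtColor(s["pixels"],cv2.COLOR_BGR2GRAY)
print(proj(s,[[.528,-.285,.11],[.557,-.206,.11],[.499,-.364,.11]]))
for l in lsd.detect(g)[0][:,0]:
    L=np.hypot(l[2]-l[0],l[3]-l[1])
    if L<45 or abs(l[2]-l[0])>.4*abs(l[3]-l[1]) or min(l[0],l[2])<200 or max(l[0],l[2])>440: continue
    P=onz(s,[l[:2],l[2:]],.11); d=P[1]-P[0]; print(np.round(l),P[0][:2],P[1][:2],"%.1f"%(np.degrees(np.arctan2(d[1],d[0]))%180-180))
cv2.imwrite("pics/w7.png",s["pixels"])
E
```

```text
[ 0.5262 -0.3192  0.3986] -110.26827382312128 [ 0.37  0.69  0.18  1.61 -0.14  0.86  0.25]
[[310.5424 192.567 ]
 [309.3134  78.6414]
 [311.7163 289.5837]]
[217. 379. 200. 422.] [ 0.379  -0.4215] [ 0.3385 -0.4645] -133.3
[375.  98. 367. 259.] [ 0.5981 -0.2355] [ 0.5524 -0.354 ] -111.1
[363. 252. 370. 101.] [ 0.5513 -0.3465] [ 0.5941 -0.2359] -111.2
[261. 257. 255.  97.] [ 0.4695 -0.3212] [ 0.515  -0.2037] -111.1
[262.  98. 266. 249.] [ 0.5191 -0.2062] [ 0.4764 -0.3166] -111.1
[306. 179. 304. 287.] [ 0.5281 -0.2739] [ 0.494  -0.3594] -111.8
[371. 253. 380.  94.] [ 0.5576 -0.3501] [ 0.6024 -0.2342] -111.1
[251.  92. 257. 262.] [ 0.5129 -0.1991] [ 0.4645 -0.324 ] -111.2
[303. 246. 303. 103.] [ 0.5064 -0.3242] [ 0.5466 -0.2204] -111.2
[322. 169. 322. 237.] [ 0.5428 -0.2711] [ 0.5238 -0.3225] -110.3
[306. 104. 306. 178.] [ 0.548  -0.2219] [ 0.5284 -0.273 ] -111.0
[319. 221. 319. 171.] [ 0.5266 -0.3089] [ 0.5406 -0.2713] -110.4
```

View pics/w7.png

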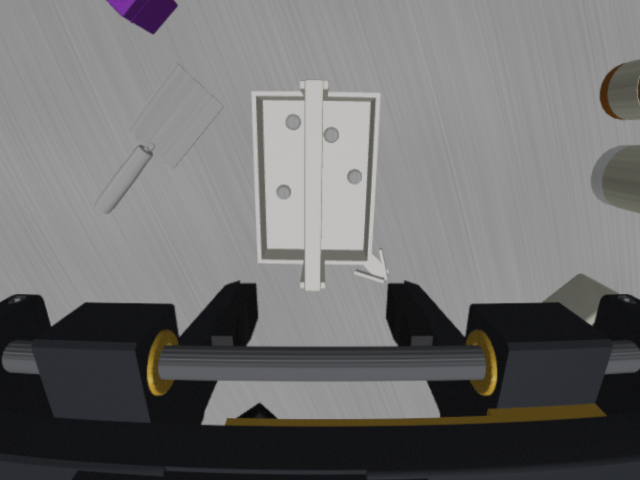

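The tray is right way round: the handle bar runs along columns 306–322, rows 80–290. The lip is at (375,268), image lower right, which is tray +x +y. The four balls are at (293,122), (331,135), (355,176) and (284,192).

```bash
python3 - <<'E'
from h import *
import pickle
s=pickle.load(open("w7.pkl","rb"))
P=onz(s,[(314.2,80),(313.2,290)],.11); c=P.mean(0); d=P[1]-P[0]; print(P,c,np.linalg.norm(d),np.degrees(np.arctan2(d[1],d[0])))
t=rot(np.radians(-111.1)); print(row([c[0],c[1],.30],t),row([c[0],c[1],.247],t))
E
```

```text
[[ 0.5600267  -0.2081296   0.11      ]
 [ 0.50006631 -0.36481215  0.11      ]] [ 0.5300465  -0.28647087  0.11      ] 0.1677637319833779 -110.94120331930195
[0.0602, -0.0144, 0.1974, -0.0088, 0.0002, 0.0346] [0.0602, -0.0139, 0.3034, -0.0088, 0.0002, 0.0346]
```

Call:
play_rows(rows=[[[0.06,-0.014,0.06,0,0,0.035],[0.06,-0.014,0.13,0,0,0.035],[0.06,-0.014,0.19,0,0,0.035],[0.06,-0.014,0.24,0,0,0.035],[0.06,-0.014,0.28,0,0,0.035],[0.06,-0.014,0.303,0,0,0.035],[0.06,-0.014,0.303,0,0,0.035],[0.06,-0.014,0.303,0,0,0.035]]])

```text
clock: 15.17
tool_pos: [0.5299, -0.2871, 0.2486]
eef_rot: [0.825, 0.566, -0.001, -0.001]
contact_force: [-1.1, -1.0, 0.7]
opening: 0.704
finger_force: 0.0
```

```bash
python3 - <<'E'
from h import *
s=cam("wrist"); st=s["st"]; print(st["tool_pos"],st["contact_force"],np.degrees(psi_of(st)))
print(row([.530,-.2865,.247],rot(np.radians(-111.1))))
g=cv2.cvtColor(s["pixels"],cv2.COLOR_BGR2GRAY)
for y in (250,270,290,310): print(y,g[y,200:441:6].tolist())
E
```

```text
[ 0.52991116 -0.28705442  0.24860343] [-1.10346727 -0.98827494  0.72708907] -111.09214920075836
[0.0023, -0.001, 0.0051, -0.0019, 0.0033, -0.0011]
250 [142, 143, 146, 149, 183, 93, 92, 164, 185, 185, 184, 184, 185, 185, 184, 185, 185, 155, 184, 184, 185, 185, 185, 173, 185, 184, 184, 185, 185, 116, 142, 142, 147, 185, 85, 86, 91, 185, 142, 141, 141]
270 [145, 145, 140, 143, 185, 92, 92, 100, 185, 184, 138, 145, 142, 139, 179, 185, 185, 165, 185, 185, 184, 185, 185, 160, 185, 185, 184, 184, 185, 184, 185, 185, 184, 185, 85, 85, 156, 174, 145, 142, 142]
290 [140, 142, 143, 143, 16, 17, 16, 14, 13, 14, 184, 184, 185, 184, 184, 185, 185, 181, 184, 185, 185, 184, 185, 150, 185, 185, 184, 184, 184, 185, 185, 174, 13, 14, 15, 19, 17, 42, 144, 145, 141]
310 [140, 18, 15, 18, 15, 17, 15, 16, 12, 13, 185, 185, 184, 185, 184, 184, 185, 182, 184, 185, 185, 185, 185, 152, 185, 185, 185, 185, 184, 184, 184, 83, 11, 16, 14, 16, 15, 17, 15, 18, 53]
```

The bar (columns 302–338) is centred between the fingers, so I'll grip and lift gently.

Call:
play_rows(rows=[[[0,0,0,0,0,0],[0,0,0,0,0,0],[0,0,0,0,0,0],[0,0,0,0,0,0],[0,0,0,0,0,0],[0,0,0,0,0,0],[0,0,0,0,0,0],[0,0,0,0,0,0],[0,0,-0.006,0,0,0],[0,0,-0.016,0,0,0],[0,0,-0.03,0,0,0],[0,0,-0.05,0,0,0],[0,0,-0.07,0,0,0],[0,0,-0.09,0,0,0],[0,0,-0.11,0,0,0],[0,0,-0.13,0,0,0],[0,0,-0.145,0,0,0],[0,0,-0.155,0,0,0],[0,0,-0.16,0,0,0],[0,0,-0.16,0,0,0]]], claw=1, squeeze=50)

```text
clock: 16.88
tool_pos: [0.5295, -0.2885, 0.3294]
eef_rot: [0.825, 0.565, -0.001, 0.0]
contact_force: [0.0, 0.4, -5.0]
opening: 0.15
finger_force: 50.0
```

Call:
play_rows(rows=[[[0,0,-0.006,0,0,0],[0,0,-0.016,0,0,0],[0,0,-0.03,0,0,0],[0,0,-0.05,0,0,0],[0,0,-0.07,0,0,0],[0,0,-0.09,0,0,0],[0,0,-0.11,0,0,0],[0,0,-0.13,0,0,0],[0,0,-0.15,0,0,0],[0,0,-0.17,0,0,0],[0,0,-0.185,0,0,0],[0,0,-0.195,0,0,0],[0,0,-0.2,0,0,0],[0,0,-0.2,0,0,0]]])

```text
clock: 18.05
tool_pos: [0.5298, -0.2883, 0.4293]
eef_rot: [0.825, 0.565, -0.001, 0.0]
contact_force: [-1.3, -0.1, -3.9]
opening: 0.152
finger_force: 50.0
```

```bash
python3 - <<'E'
from h import *
st=get_state(); print(st["opening"]*88,st["finger_force"],st["contact_force"],st["moment"],st["tool_pos"],np.round(st["q"],2))
E
```

```text
13.337306927209571 49.997852705419064 [-1.25695493 -0.10351337 -3.88629833] [-0.17696294  0.09100463 -0.01549108] [ 0.52975047 -0.28834271  0.42931769] [ 0.31  0.64  0.2   1.62 -0.14  0.9   0.19]
```

Call:
play_rows(rows=[[[0,0,0,0.01,0.01,0],[0,0,0,0.03,0.03,0],[0,0,0,0.055,0.055,0],[0,0,0,0.08,0.08,0],[0,0,0,0.105,0.105,0],[0,0,0,0.13,0.13,0],[0,0,0,0.155,0.155,0],[0,0,0,0.18,0.18,0],[0,0,0,0.205,0.205,0],[0,0,0,0.23,0.23,0],[0,0,0,0.255,0.255,0],[0,0,0,0.28,0.28,0],[0,0,0,0.305,0.305,0],[0,0,0,0.325,0.325,0],[0,0,0,0.34,0.34,0],[0,0,0,0.35,0.35,0],[0,0,0,0.35,0.35,0],[0,0,0,0.35,0.35,0],[0,0,0,0.35,0.35,0],[0,0,0,0.35,0.35,0]]])

```text
clock: 19.72
tool_pos: [0.5297, -0.2882, 0.4289]
eef_rot: [0.819, 0.56, 0.021, -0.122]
contact_force: [-0.0, -0.3, -4.1]
opening: 0.152
finger_force: 50.0
```

```bash
cat > balls.py <<'E'
from h import *
st=get_state(); Rt=R.from_quat(st["eef_rot"]); p=st["tool_pos"]
def w(tr): # tray point -> world, handle at grasp point 147 mm ahead
    t=np.array(tr,float)-[0,0,.1]; return p+Rt.apply(np.c_[-t[:,0],t[:,1],.147-t[:,2]])
print(p,"up.",Rt.apply([0,0,-1]),st["opening"]*88,"lowest corner",w([[.085,.06,0]]))
for n in ("scene","side"):
    s=cam(n); g=cv2.cvtColor(s["pixels"],cv2.COLOR_BGR2GRAY)
    c,xs=None,None
    # rectify floor at ball height: 1 px = 0.5 mm
    q=np.array([[-.081,-.056],[.081,-.056],[.081,.056],[-.081,.056]]); P=proj(s,w(np.c_[q,np.full(4,.012)])).astype(np.float32)
    H=cv2.getPerspectiveTransform(P,((q+[.081,.056])*2000).astype(np.float32)); im=cv2.warpPerspective(g,H,(324,224))
    print(n,"lip px",P[2]); cv2.imwrite(f"pics/rect_{n}.png",im)
    print(cv2.resize(im,(27,19),interpolation=cv2.INTER_AREA))
E
python3 - <<'E'
import numpy as np; np.set_printoptions(linewidth=200,precision=3,suppress=True)
exec(open("balls.py").read())
E
```

```text
[ 0.53  -0.288  0.429] up. [ 0.101 -0.223  0.97 ] 13.3576248959921 lowest corner [[ 0.528 -0.331  0.164]]
scene lip px [151.371 185.994]
[[ 93  93  93  94 130 109  92  92  93  95  93  93  93  93  93  93  93  93  93  92  93  93  93  93  93  93  93]
 [ 93  93  93  94 123  98  92  93  95 109 117 116 118 117 116 116 115 118 116 115 115 113 117 114 110  94  93]
 [ 93  93  93  93  97  92  93  96 116 159 164 163 163 162 165 164 162 163 163 165 164 162 163 163 141  94  93]
 [ 93  93  93  93  99  93  95 114 160 166 166 165 165 165 165 165 166 165 166 165 165 165 165 165 142  94  93]
 [ 93  93  93  93  98  95 115 159 166 165 165 166 166 166 165 165 165 165 165 165 165 165 165 165 142  94  93]
 [ 93  93  93  93 107 122 160 166 166 166 166 166 165 165 166 165 165 165 165 165 165 165 165 165 145  95  93]
 [ 93  93  93  94 132 163 166 166 166 166 165 166 165 165 166 166 165 165 165 165 165 165 165 165 145  94  93]
 [ 93  93  93  94 136 165 165 166 165 165 166 165 165 165 166 166 165 165 165 166 165 165 165 165 142  94  93]
 [ 93  93  93  94 136 165 165 166 166 165 166 165 166 165 166 165 165 165 1
[... 2586 characters left out ...]
 199 198 199 199 199 198 197 137]
 [ 41  55  58  61  51  59  61  62  58  59 171 199 198 199 200 199 199 199 199 199 198 199 198 197 189 194 137]
 [ 51  59  59  61  51  59  62  62  58  61 179 199 199 199 199 199 200 199 199 199 199 198 198 163 147 177 137]
 [ 57  58  60  60  51  58  62  64  59  62 180 199 199 199 199 199 199 199 199 199 199 199 198 154 149 178 137]
 [ 58  58  60  61  51  59  62  62  58  61 180 199 199 199 199 199 198 199 196 174 175 187 167 169 143 173 136]
 [116 126  95  60  52  93  94  90 112 148 192 199 199 198 198 199 199 199 178 149 148 140 149 144 144 177 136]
 [178 194 129  60  58 163 108 109 190 194 194 195 195 194 195 194 194 195 179 144 143 152 144 146 144 176 139]]
```

Call:
play_rows(rows=[[[0,0,0,0.01,0.01,0],[0,0,0,0.03,0.03,0],[0,0,0,0.05,0.05,0],[0,0,0,0.07,0.07,0],[0,0,0,0.09,0.09,0],[0,0,0,0.11,0.11,0],[0,0,0,0.13,0.13,0],[0,0,0,0.145,0.145,0],[0,0,0,0.155,0.155,0],[0,0,0,0.16,0.16,0],[0,0,0,0.16,0.16,0],[0,0,0,0.16,0.16,0],[0,0,0,0.16,0.16,0],[0,0,0,0.16,0.16,0],[0,0,0,0.16,0.16,0],[0,0,0,0.16,0.16,0],[0,0,0,0.16,0.16,0],[0,0,0,0.16,0.16,0]]])

```text
clock: 21.32
tool_pos: [0.5297, -0.2883, 0.4289]
eef_rot: [0.812, 0.555, 0.032, -0.177]
contact_force: [0.2, 0.8, -4.2]
opening: 0.153
finger_force: 50.0
```

```bash
cat > balls2.py <<'E'
from h import *
st=get_state(); Rt=R.from_quat(st["eef_rot"]); p=st["tool_pos"]
def w(tr):
    t=np.array(tr,float)-[0,0,.1]; return p+Rt.apply(np.c_[-t[:,0],t[:,1],.147-t[:,2]])
print(np.round(p,3),"tilt deg",np.degrees(np.arccos(-Rt.as_matrix()[2,2])),st["opening"]*88,st["finger_force"],"corner z",w([[.085,.06,0]])[0])
s=cam("side"); g=cv2.cvtColor(s["pixels"],cv2.COLOR_BGR2GRAY)
q=np.array([[-.0,-.056],[.081,-.056],[.081,.056],[0,.056]]); P=proj(s,w(np.c_[q,np.full(4,.012)])).astype(np.float32)
# 1 px = 0.5 mm, origin at tray (0,-.03), up to (.1,.08)
H=cv2.getPerspectiveTransform(P,((q-[0,-.03])*2000).astype(np.float32)); im=cv2.warpPerspective(g,H,(200,220))
print("lip corner px in rect (162,172)")
sm=cv2.resize(im,(40,44),interpolation=cv2.INTER_AREA)   # 2.5 mm cells
for r in sm: print("".join("@" if v<70 else "#" if v<115 else "o" if v<160 else "." if v<185 else " " for v in r)+"|")
c=cv2.HoughCircles(im,cv2.HOUGH_GRADIENT,1,12,param1=60,param2=8,minRadius=12,maxRadius=20)
if c is not None: print([(x/2000,y/2000-.03,r/2) for x,y,r in c[0][:10]])
E
python3 balls2.py
```

```text
[ 0.53  -0.288  0.429] tilt deg 20.66607838532394 13.468637843728763 50.006491988897324 corner z [ 0.51633448 -0.30372881  0.16161402]
lip corner px in rect (162,172)
                              .ooooooooo|
                               ooooooooo|
                               ooooooooo|
                               ooooooooo|
                               ooooooooo|
                               ooooooooo|
                               ooooooooo|
                              .ooooooooo|
                          oooooooooooooo|
                          oooooooooooooo|
 .               ...  . ..oooooooooooooo|
                         .oooooooooooooo|
                         .oooooooooooooo|
                         .oooooooooooooo|
                         .oooooooooooooo|
                         .oooooooooooooo|
..  ..   .    .   .  .....oooooooooooooo|
                         .oooo.ooooooooo|
                          ..  .ooooooooo|
                               ooooooooo|
                               ooooooooo|
                              .ooooooooo|
         
[... 786 characters left out ...]
o|
ooooooooooooooooooooooo....ooo.      oo.|
ooooooooooooooooooooooo..  ...o.     ooo|
oooooooooooooooooooooooooo......     ooo|
[(np.float32(0.03875), np.float32(0.05025), np.float32(9.7)), (np.float32(0.06975), np.float32(0.032749996), np.float32(7.9)), (np.float32(0.05475), np.float32(0.048249997), np.float32(7.25)), (np.float32(0.06425), np.float32(0.05725), np.float32(7.8)), (np.float32(0.08475), np.float32(0.06075), np.float32(8.4)), (np.float32(0.05625), np.float32(0.0042499993), np.float32(8.0)), (np.float32(0.02775), np.float32(0.05025), np.float32(9.7)), (np.float32(0.06525), np.float32(0.040249996), np.float32(7.7)), (np.float32(0.05775), np.float32(0.036749996), np.float32(7.3))]
```

The side view shows all four balls touching in the lip corner, three along the +y wall and one along the +x wall. Tilt is 20.7°, with the lowest corner 0.16 m up. I'll hold briefly, check it is still, and hand in.

Call:
play_rows(rows=[[[0,0,0,0,0,0],[0,0,0,0,0,0],[0,0,0,0,0,0],[0,0,0,0,0,0],[0,0,0,0,0,0],[0,0,0,0,0,0],[0,0,0,0,0,0],[0,0,0,0,0,0]]])

```text
clock: 22.03
tool_pos: [0.5297, -0.2883, 0.4288]
eef_rot: [0.812, 0.555, 0.032, -0.177]
contact_force: [0.8, 0.4, -3.3]
opening: 0.151
finger_force: 50.0
```

```bash
python3 balls2.py | sed -n '1p;24,37p'; python3 -c "
from plant import *
print(finish_job())"
```

```text
[ 0.53  -0.288  0.429] tilt deg 20.665751751180437 13.328849591977482 50.00642694532871 corner z [ 0.51626589 -0.30380724  0.16159343]
                               ooooooooo|
                          .oo .ooooooooo|
                         .ooo .ooooooooo|
                         oooo  ooooooooo|
                         oooo .ooooooooo|
                         oooo .ooooooooo|
                         .ooo .ooooooooo|
              ...   ....  .oo..ooooooooo|
             ooooo..oooo..ooo .ooooooooo|
            .oooooooooooooooo .ooo.ooooo|
            ooooooooooooooooo .ooo .oooo|
            ooooooooooooooooo .ooo .oooo|
            .ooooo.ooooo..ooo .ooo..oooo|
ooooooooooooooooooooooooooooo..oo...oooo|
the job is handed in; nothing more can be done
None
```

Job handed in at about 22 s: the vessel is seated in the pocket with the lever shut, and the tray is held still about 0.16 m up at a 20.7° tilt, with all four balls touching in the lip corner (the farthest about 45 mm from it).

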